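Hold the firm shelf pusher back at the load line

ROBOT

A 6-joint arm with a two-finger parallel gripper is mounted at the origin on a cart in front of the work surface, level with it; the furniture and walls round the work are solid. World frame = base frame: x ahead of the robot, y to its left, z up, the work surface at z = 0. Lengths are in m, angles in rad, forces in N, time in s.
With the tool pointing down it reaches from about 0.225 to 0.875 m from the base axis. Payload 3.4 kg.
Tool frame: the origin (TCP) lies between the finger pads; the fingertips stand 19 mm ahead of it and the grasp point (between the pads) is the TCP; z points along the fingers, y is the line along which they close (so a half turn about z gives the same grasp; the last joint's range is limited). The gripper opens to 85 mm and grips with 20 to 120 N. Pads are 22 mm wide; open, the fingers measure 114 mm over their backs; the gripper's body (76 mm by 85 mm) begins 54 mm behind the grasp point. The pads swing forward as they close: fully open they stand 13 mm farther back than shut.
Start: joints at [1.081, 0.276, 1.505, -0, 1.361, -0.121], TCP at [0.207, 0.536, 0.25] pointing down, gripper open.
Joint ranges: [-2.89, 2.89], [-0.75, 2.08], [0.22, 2.7], [-1.18, 4.32], [0.11, 2.71], [-2.7, 2.7]. Speed limits (rad/s): [2.57, 2.57, 3.14, 3.14, 3.14, 3.14].

INTERFACE

Orientations are given as a unit quaternion [w, x, y, z].
In Python, from rig import get_state, imaging, ticket gives the robot as it stands. The module is installed in compiled form; this text tells all that it offers.
- The arm moves only by the shell command python3 -m inch 'ROWS' [FORCE]. ROWS is JSON, a list of rows, each an object with "claw": the opening, from -1 (shut) to 1 (fully open); "travel": the shift along the world's x, y, z in units of 200 mm (1.0 is 200 mm), a list of three; "turn": the turn about the world's z in units of 180 degrees (1.0 is 180 degrees). A call has 1 to 5 rows; each row is the pose to reach, as a shift and turn from the pose commanded when the call began, turning the shorter way round; what a row does not reach only later rows make up. A row lasts 1/10 s, in which the tool goes at most 50 mm and 8.59 degrees, less where a joint would pass 70% of its speed; a pose out of reach is approached as far as the arm can. A call with a number of a shift or a turn outside -1 to 1 is refused whole. A call with a gripper value outside its range is refused whole. The fingers move at their own pace and stop on an object; FORCE is the grip in N (left out, the last holds). Time passes only in rows, so rows that repeat a pose let the fingers close. It gives the time, the measured TCP pose, the force, the opening and the grip force at its end, in the units of the state.
- get_state(): the state, without advancing time (a new reading comes with each control period).
- imaging.get_image(name): name is "side" or "top"; returns the picture (420x560x3 uint8, red, green, blue); there is no depth.
- imaging.camera_params(name): a dict with "camera_matrix" (3x3 intrinsics, pixels), "cam_to_world" (4x4, takes a point from camera to world coordinates). Camera axes: x right, y down, z forward; pixel columns grow to the right and rows downward; lengths in m; the calibration is good to about 2 mm. A picture is of the moment at which its call begins. camera_params takes no time and is no camera call.
- ticket.sign_off(): hands the job in; it is judged then, once.
The state is a dict: "clock": time; "qpos": joint angles; "qd": joint speeds; "effort": joint torques, N m; "position": TCP position; "ee_rot": TCP orientation; "contact_force": force on the tool from outside, world axes, zero at the start; "moment": the same for the moment, N m; "width": finger opening in m; "gripper_force": force on a finger pad.
Only numpy, scipy, OpenCV 4.12 (cv2) and the standard library are available. Lean on these libraries where they do the work, as an engineer would, in place of code of your own. Each camera call takes 0.05 s, during which the arm holds its last target. There are 200 camera calls.

TASK

The two spring pusher trays on the cheese deck look alike, but one has a firm spring for heavy goods and the other a light one: give each pusher a short pull, a few centimetres, to feel which is which, and let the light one go back against its cheese. Then draw the firm pusher back until the front face of its plate is level with the load line of its tray and finish while still holding it there, so that I can load the lane. The block in each lane stays where it is at the front, and the other cheeses round about are not to be disturbed.

Things in the scene. Friction and masses are not known exactly. Their poses are not given: they have to be found in the camera images.
- tray_a: one of two look-alike white pusher trays fixed to the deck: 270 mm long (x), 118 mm wide (y), walls 34 mm high and 3 mm thick, floor 4 mm, open above and behind, clear lens and price tag at the front (-x) end. Origin: centre of its underside; x runs along the lane from front to rear (the way its pusher is drawn back), y across, z up. Which tray has the firm spring is not told and cannot be seen
- pusher_a (a joint): how far tray_a's black pusher is drawn back (+x of its tray), m: 0 resting against the block in its lane, 0.118 when its plate's front face is level with the load line, 0.145 at the rear stop. A spring drives it to the front with nearly constant pull and it runs back, damped, when let go. The firm spring pulls about three times as hard as the light one; neither needs over 13 N
- tab_a (a point): point on the upright pull tab of tray_a's pusher, 89 mm above the deck, on the tab's middle line; moves with the pusher. The tab is 12 mm thick along the lane, 26 mm wide; its top is 104 mm above the deck, clear of the pusher's plate (118 wide, 5 thick, top at 62 mm) and the block before it (top at 56 mm). The plate's front face is 6 mm nearer the front than this point
- line_a (a point): middle of the load line of tray_a: a thin dark line across the lane, over the tops of both side walls and past a small lug on the outside of each; this point is at wall-top height (34 mm), midway between the walls
- block_a: the one pale cheese block left in the lane of tray_a, 58 mm along the lane, 105 mm across it, 52 mm high, pressed between the front lens and the pusher; loose. Origin: centre of its underside
- tray_b: one of two look-alike white pusher trays fixed to the deck: 270 mm long (x), 118 mm wide (y), walls 34 mm high and 3 mm thick, floor 4 mm, open above and behind, clear lens and price tag at the front (-x) end. Origin: centre of its underside; x runs along the lane from front to rear (the way its pusher is drawn back), y across, z up. Which tray has the firm spring is not told and cannot be seen
- pusher_b (a joint): how far tray_b's black pusher is drawn back (+x of its tray), m: 0 resting against the block in its lane, 0.118 when its plate's front face is level with the load line, 0.145 at the rear stop. A spring drives it to the front with nearly constant pull and it runs back, damped, when let go. The firm spring pulls about three times as hard as the light one; neither needs over 13 N
- tab_b (a point): point on the upright pull tab of tray_b's pusher, 89 mm above the deck, on the tab's middle line; moves with the pusher. The tab is 12 mm thick along the lane, 26 mm wide; its top is 104 mm above the deck, clear of the pusher's plate (118 wide, 5 thick, top at 62 mm) and the block before it (top at 56 mm). The plate's front face is 6 mm nearer the front than this point
- line_b (a point): middle of the load line of tray_b: a thin dark line across the lane, over the tops of both side walls and past a small lug on the outside of each; this point is at wall-top height (34 mm), midway between the walls
- block_b: the one pale cheese block left in the lane of tray_b, 58 mm along the lane, 105 mm across it, 52 mm high, pressed between the front lens and the pusher; loose. Origin: centre of its underside
- spare_1: a spare block of the same cheese, 58 x 105 x 52 mm, lying on the deck to the right of the trays, ready to be loaded by hand, this side of the arched glass frame of the counter that rises from its front edge to 0.4 m at the back; loose. Origin: centre of its underside
- spare_2: a spare block of the same cheese, 58 x 105 x 52 mm, lying on the deck to the right of the trays, ready to be loaded by hand, this side of the arched glass frame of the counter that rises from its front edge to 0.4 m at the back; loose. Origin: centre of its underside
- wedge: a cut pale cheese wedge with a rind, 98 x 101 x 62 mm, on the deck to the left; loose bystander. Origin: centre of its underside
- round: a small whitish round cheese, 101 x 97 x 46 mm, on the deck to the left; loose bystander. Origin: near the centre of its underside

How it is judged:
By the outcome, as a careful person would: the job done as asked, in the order asked, and still so for the second after the job is handed in, while the arm keeps its last pose, push and grip.
It also fails if it takes over 72 s, if anything falls off the work surface, if the arm or the gripper's body presses on something with over 40 N, if the wrist force passes 120 N, or if a joint passes its speed limit or range.

## Working session

There is one attempt and no reset: what is moved stays moved. The work goes in short steps, Python scripts to look and compute and a shell command to move; the robot and the scene stay as the last step left them, time stands still between calls to the robot, and variables do not carry over. Pictures are saved under pics/ and viewed, at most 10 in all, crops included, and the job is handed in when it is done.

```bash
mkdir -p pics; python3 - <<'E'
from rig import get_state, imaging
import cv2,json
for n in("side","top"):
    cv2.imwrite(f"pics/{n}0.png",imaging.get_image(n)[:,:,::-1]); p=imaging.camera_params(n); print(n,p)
print(get_state())
E
```

```text
side {'camera_matrix': array([[478.12947147,   0.        , 283.76172679],
       [  0.        , 478.12947147, 209.65351616],
       [  0.        ,   0.        ,   1.        ]]), 'cam_to_world': array([[ 0.9646605 , -0.16964965,  0.20161624,  0.20638098],
       [-0.26348424, -0.61385128,  0.7441523 , -0.90429211],
       [-0.00248279, -0.77097704, -0.6368581 ,  0.83765722],
       [ 0.        ,  0.        ,  0.        ,  1.        ]])}
top {'camera_matrix': array([[394.04959037,   0.        , 281.00951921],
       [  0.        , 394.04959037, 207.90835541],
       [  0.        ,   0.        ,   1.        ]]), 'cam_to_world': array([[ 0.02832484, -0.9828172 ,  0.18239534,  0.26437951],
       [-0.99953834, -0.02985409, -0.00564348, -0.01000811],
       [ 0.01099175, -0.18215128, -0.98320908,  1.19839151],
       [ 0.        ,  0.        ,  0.        ,  1.        ]])}
{'clock': 0.1, 'qpos': array([ 1.08102973e+00,  2.76512101e-01,  1.50604819e+00,  7.38776183e-06,
        1.36072372e+00, -1.21001990e-01]), 'qd': array([ 0.00038467, -0.00040934, -0.00448825, -0.00123376,  0.0003538 ,
       -0.00162282]), 'effort': array([ 8.92915796e-04, -4.17702234e+01, -2.46403545e+01, -4.54063820e-04,
        5.77384169e-03, -1.80092758e-05]), 'position': array([0.20704763, 0.53592577, 0.24952081]), 'ee_rot': array([-2.57707544e-04,  1.83340034e-01,  9.83049193e-01, -8.05468009e-04]), 'contact_force': array([0.73630495, 0.08333027, 0.23699478]), 'moment': array([ 0.02250396, -0.03503647, -0.07482058]), 'gripper_force': 0.0, 'width': 0.08548166464720652}
```

View pics/top0.png

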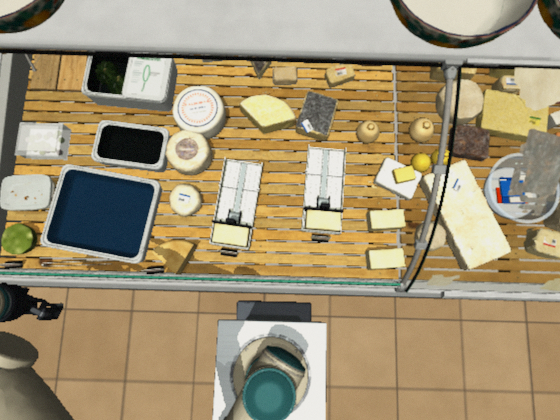

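View pics/side0.png

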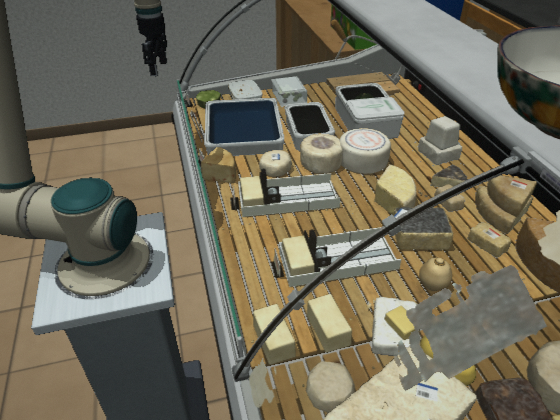

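The top view shows the trays at about (237,204) and (323,190), with blocks at the lower (front) ends and black tabs near (235,213) and (322,203). The side view shows the tabs at about (268,188) and (311,248). Next I'll enlarge both.

```bash
python3 - <<'E'
import cv2,numpy as np
t=cv2.imread("pics/top0.png")[140:260,200:360]; s=cv2.imread("pics/side0.png")[165:285,225:405]
t=cv2.resize(t,None,fx=5,fy=5,interpolation=2);s=cv2.resize(s,(795,530),interpolation=2)
cv2.imwrite("pics/t1.png",t);cv2.imwrite("pics/s1.png",s)
E
```

```text
(no output)
```

View pics/t1.png

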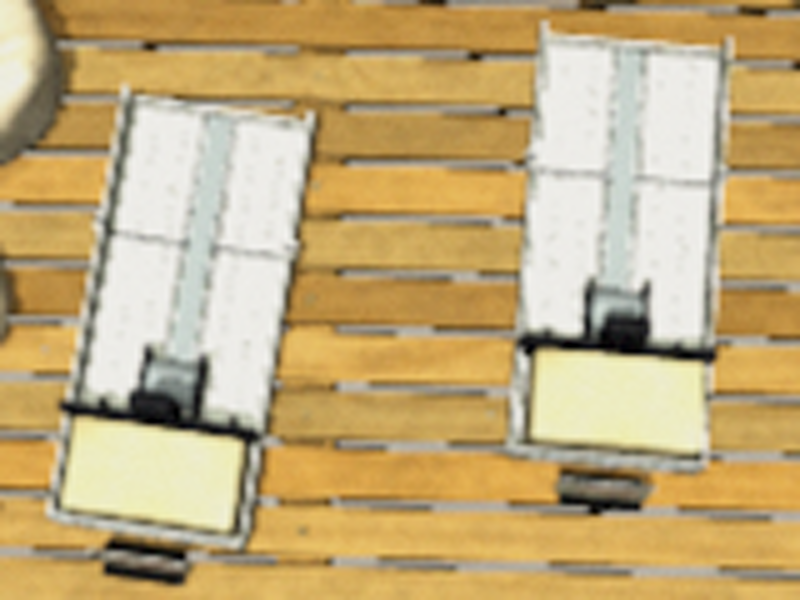

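View pics/s1.png

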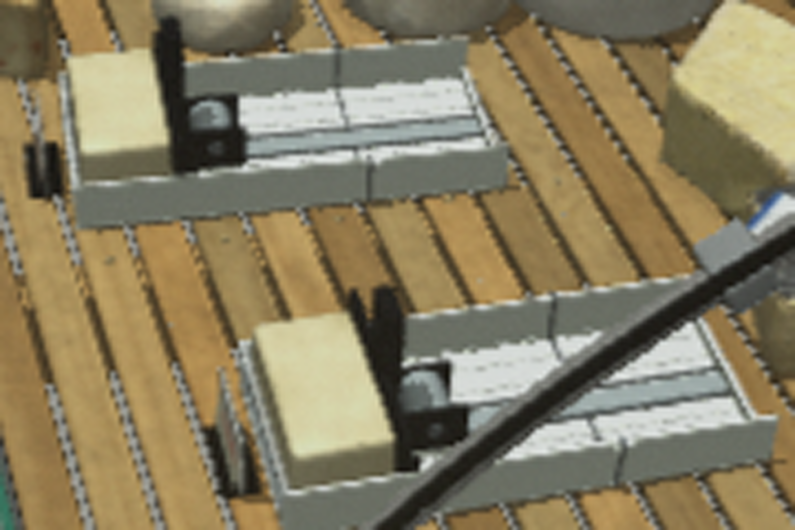

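The top crop shows the wall-top corners, the load lines (left tray (100,230)-(300,252), right tray (528,172)-(722,184)) and the tab tops near (155,400) and (625,325). The side crop shows the tab tops near (168,20) and (387,290).

```bash
cat > h.py <<'E'
import numpy as np
from rig import imaging
def ray(n,uv,z):
    p=imaging.camera_params(n);K=p["camera_matrix"];T=p["cam_to_world"]
    d=T[:3,:3]@np.linalg.solve(K,[*uv,1]);o=T[:3,3];return o+d*(z-o[2])/d[2]
E
python3 - <<'E'
from h import *
top=lambda u,v,z:ray("top",(200+u/5-.4,140+v/5-.4),z)
sd=lambda u,v,z:ray("side",(225+u*180/795-.4,165+v*120/530-.4),z)
for nm,c,l,tb,sl,st in(("L",[(125,90),(312,115),(50,515),(240,545)],[(100,230),(300,252)],(155,395),[(336,50),(366,155)],(168,22)),
 ("R",[(543,28),(730,42),(512,452),(706,468)],[(528,172),(722,184)],(625,325),[(552,298),(620,447)],(387,292))):
    C=[top(*p,.034)for p in c]; f=(C[2]+C[3])/2; r=(C[0]+C[1])/2; ax=(r-f)[:2]; print(nm,"len",np.hypot(*ax),"wid",np.hypot(*(C[0]-C[1])[:2]))
    L=[top(*p,.034)for p in l]; d=(L[0]-L[1])[:2]
    h1=np.degrees(np.arctan2(ax[1],ax[0]));h2=np.degrees(np.arctan2(d[1],d[0]))-90
    m=(L[0]+L[1])/2; S=[sd(*p,.034)for p in sl]; ms=(S[0]+S[1])/2
    ds=(S[0]-S[1])[:2]; print("head",h1,h2,"side",np.degrees(np.arctan2(ds[1],ds[0]))-90)
    print("line top",m,"side",ms,"mid axis y at line",)
    h=np.radians(h1);e=np.array([np.cos(h),np.sin(h)])
    print("tab from line",m[:2]-.112*e,ms[:2]-.112*e,"seen top",top(*tb,.104)[:2],"side",sd(*st,.104)[:2],"centre",((f+r)/2)[:2])
E
```

```text
L len 0.26528075556297537 wid 0.11607076841325635
head -6.774875100043617 -4.665448039735523 side -7.360294136760302
line top [0.5385282  0.11053373 0.034     ] side [0.54095935 0.11384441 0.034     ] mid axis y at line
tab from line [0.42731026 0.12374621] [0.42974141 0.12705689] seen top [0.4325989  0.12426883] side [0.42849891 0.13084936] centre [0.49442429 0.11898895]
R len 0.26586810235103 wid 0.11618455327537602
head -3.1276338257017917 -1.861462004422279 side -3.92294224379053
line top [ 0.58605386 -0.14697806  0.034     ] side [ 0.5919739  -0.15270236  0.034     ] mid axis y at line
tab from line [ 0.47422068 -0.14086729] [ 0.48014072 -0.1465916 ] seen top [ 0.48067653 -0.13944639] side [ 0.48145232 -0.13732199] centre [ 0.54510285 -0.14610453]
```

```bash
python3 -m inch '[{"claw":0.3,"travel":[0.55,-1.0,0],"turn":-0.21},{"claw":0.3,"travel":[0.55,-1.0,0],"turn":-0.21},{"claw":0.3,"travel":[0.55,-1.0,0],"turn":-0.21},{"claw":0.3,"travel":[0.55,-1.0,0],"turn":-0.21},{"claw":0.3,"travel":[0.55,-1.0,0],"turn":-0.21}]' 40
```

```text
clock: 0.6
position: [0.3179, 0.3332, 0.25]
ee_rot: [0.0, 0.494, 0.869, -0.001]
contact_force: [0.1, 0.5, 0.2]
width: 0.0558
gripper_force: 0.0
```

```bash
python3 -m inch '[{"claw":0.3,"travel":[0.55,-1.0,0],"turn":-0.21},{"claw":0.3,"travel":[0.55,-1.0,0],"turn":-0.21},{"claw":0.3,"travel":[0.55,-1.0,0],"turn":-0.21},{"claw":0.3,"travel":[0.55,-1.0,0],"turn":-0.21},{"claw":0.3,"travel":[0.55,-1.0,0],"turn":-0.21}]'
```

```text
clock: 1.1
position: [0.4285, 0.1333, 0.2501]
ee_rot: [0.001, 0.75, 0.662, -0.0]
contact_force: [-0.4, 1.3, 0.2]
width: 0.0556
gripper_force: 0.0
```

```bash
python3 -m inch '[{"claw":0.3,"travel":[0.01,-0.04,-0.25],"turn":0},{"claw":0.3,"travel":[0.01,-0.04,-0.5],"turn":0},{"claw":0.3,"travel":[0.01,-0.04,-0.5],"turn":0}]' && python3 - <<'E'
from rig import imaging
import cv2
i=imaging.get_image("side")[:,:,::-1][120:260,200:380]; j=imaging.get_image("top")[:,:,::-1][150:260,190:330]
a=cv2.resize(i,(450,350),interpolation=2); b=cv2.resize(j,(350,275),interpolation=2)
b=cv2.copyMakeBorder(b,0,75,0,0,0); cv2.imwrite("pics/c2.png",cv2.hconcat([a,b]))
E
```

```text
clock: 1.4
position: [0.4237, 0.127, 0.145]
ee_rot: [-0.004, 0.748, 0.664, -0.006]
contact_force: [-1.3, -0.1, 0.1]
width: 0.0554
gripper_force: 0.0
```

View pics/c2.png

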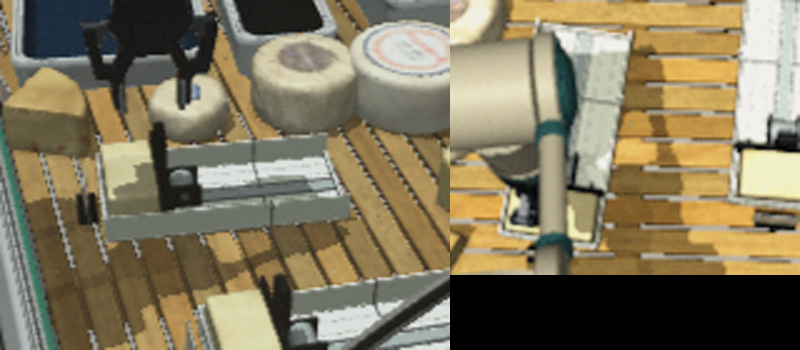

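The side crop shows the fingertips at (120,105) and (183,105), straddling the tab top at (157,125). I'll go down and grip.

```bash
python3 -m inch '[{"claw":0.3,"travel":[0,0,-0.15],"turn":0},{"claw":0.3,"travel":[0,0,-0.3],"turn":0},{"claw":0.3,"travel":[0,0,-0.3],"turn":0},{"claw":0.3,"travel":[0,0,-0.3],"turn":0}]'
```

```text
clock: 1.9
position: [0.431, 0.129, 0.0924]
ee_rot: [0.001, 0.747, 0.665, 0.001]
contact_force: [0.6, -0.6, 0.3]
width: 0.0554
gripper_force: 0.0
```

```bash
python3 -m inch '[{"claw":-0.4,"travel":[0,0,0],"turn":0},{"claw":-0.8,"travel":[0,0,0],"turn":0},{"claw":-0.8,"travel":[0,0,0],"turn":0},{"claw":-0.8,"travel":[0,0,0],"turn":0},{"claw":-0.8,"travel":[0,0,0],"turn":0}]' 40
```

```text
clock: 2.4
position: [0.4307, 0.1285, 0.0917]
ee_rot: [0.001, 0.747, 0.664, 0.001]
contact_force: [-0.3, 0.4, 7.2]
width: 0.0117
gripper_force: 43.7
```

```bash
python3 -m inch '[{"claw":-0.8,"travel":[0.05,-0.006,0],"turn":0},{"claw":-0.8,"travel":[0.1,-0.012,0],"turn":0},{"claw":-0.8,"travel":[0.15,-0.018,0],"turn":0},{"claw":-0.8,"travel":[0.2,-0.024,0],"turn":0},{"claw":-0.8,"travel":[0.2,-0.024,0],"turn":0}]'
```

```text
clock: 2.9
position: [0.4672, 0.1242, 0.0916]
ee_rot: [-0.002, 0.748, 0.664, -0.001]
contact_force: [-9.4, 3.0, 15.6]
width: 0.0117
gripper_force: 45.0
```

```bash
python3 -m inch '[{"claw":-0.8,"travel":[0,0,0],"turn":0},{"claw":-0.8,"travel":[0,0,0],"turn":0},{"claw":-0.8,"travel":[0,0,0],"turn":0}]'; python3 - <<'E'
from rig import imaging,get_state
import cv2
cv2.imwrite("pics/s3.png",imaging.get_image("side")[:,:,::-1]); print(get_state()["contact_force"],get_state()["moment"])
E
```

```text
clock: 3.2
position: [0.4662, 0.1243, 0.0916]
ee_rot: [-0.002, 0.748, 0.664, -0.002]
contact_force: [-9.4, 2.7, 14.9]
width: 0.0115
gripper_force: 44.8
[-8.61574173  2.90863389 15.67326426] [0.38362124 1.03918145 0.03858339]
```

Left pusher pulls back with about 9.5 N. I'll ease it back, release it, and try the right one.

```bash
python3 -m inch '[{"claw":-0.8,"travel":[-0.05,0.006,0],"turn":0},{"claw":-0.8,"travel":[-0.1,0.012,0],"turn":0},{"claw":-0.8,"travel":[-0.15,0.018,0],"turn":0},{"claw":-0.8,"travel":[-0.19,0.023,0],"turn":0},{"claw":-0.8,"travel":[-0.19,0.023,0],"turn":0}]'
```

```text
clock: 3.75
position: [0.4308, 0.1285, 0.0916]
ee_rot: [0.0, 0.747, 0.664, 0.001]
contact_force: [-2.3, -0.3, 9.5]
width: 0.0112
gripper_force: 44.2
```

```bash
python3 -m inch '[{"claw":0.0,"travel":[0,0,0],"turn":0},{"claw":0.3,"travel":[0,0,0],"turn":0},{"claw":0.3,"travel":[0,0,0],"turn":0},{"claw":0.3,"travel":[0,0,0.15],"turn":0},{"claw":0.3,"travel":[0,0,0.35],"turn":0}]'
```

```text
clock: 4.25
position: [0.4297, 0.1278, 0.1591]
ee_rot: [-0.002, 0.747, 0.664, -0.003]
contact_force: [0.5, -0.3, 0.2]
width: 0.0556
gripper_force: 0.0
```

```bash
python3 -m inch '[{"claw":0.3,"travel":[0.05,-0.22,0.1],"turn":0.005},{"claw":0.3,"travel":[0.1,-0.45,0.1],"turn":0.01},{"claw":0.3,"travel":[0.15,-0.67,0.1],"turn":0.015},{"claw":0.3,"travel":[0.2,-0.9,0.1],"turn":0.02},{"claw":0.3,"travel":[0.2,-0.9,0.1],"turn":0.02}]'
```

```text
clock: 4.75
position: [0.4733, -0.0573, 0.1803]
ee_rot: [0.002, 0.728, 0.685, -0.0]
contact_force: [-0.9, 0.4, -0.1]
width: 0.0554
gripper_force: 0.0
```

```bash
python3 -m inch '[{"claw":0.3,"travel":[0.04,-0.22,0],"turn":0},{"claw":0.3,"travel":[0.04,-0.44,0],"turn":0},{"claw":0.3,"travel":[0.04,-0.44,-0.2],"turn":0},{"claw":0.3,"travel":[0.04,-0.44,-0.2],"turn":0},{"claw":0.3,"travel":[0.04,-0.44,-0.2],"turn":0}]'; python3 - <<'E'
from rig import imaging
import cv2
i=imaging.get_image("side")[:,:,::-1][150:290,200:380]; j=imaging.get_image("top")[:,:,::-1][130:260,190:360]
a=cv2.resize(i,(450,350),interpolation=2); b=cv2.resize(j,(350,268),interpolation=2)
b=cv2.copyMakeBorder(b,0,82,0,0,0); cv2.imwrite("pics/c4.png",cv2.hconcat([a,b]))
E
```

```text
clock: 5.25
position: [0.4785, -0.1389, 0.1397]
ee_rot: [-0.002, 0.726, 0.688, -0.0]
contact_force: [0.2, 0.5, 1.1]
width: 0.0555
gripper_force: 0.0
```

View pics/c4.png

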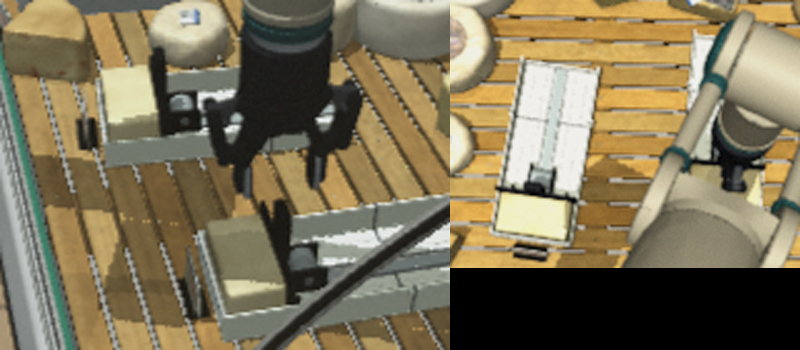

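The left pusher is back on its block. The fingertips at (245,190) and (317,185) straddle the right tab at (280,205).

```bash
python3 -m inch '[{"claw":0.3,"travel":[0,0,-0.12],"turn":0},{"claw":0.3,"travel":[0,0,-0.24],"turn":0},{"claw":0.3,"travel":[0,0,-0.24],"turn":0},{"claw":0.3,"travel":[0,0,-0.24],"turn":0}]'
```

```text
clock: 5.75
position: [0.48, -0.1394, 0.0934]
ee_rot: [0.001, 0.726, 0.688, 0.0]
contact_force: [0.3, 0.1, 1.5]
width: 0.0558
gripper_force: 0.0
```

```bash
python3 -m inch '[{"claw":-0.4,"travel":[0,0,0],"turn":0},{"claw":-0.8,"travel":[0,0,0],"turn":0},{"claw":-0.8,"travel":[0,0,0],"turn":0},{"claw":-0.8,"travel":[0,0,0],"turn":0},{"claw":-0.8,"travel":[0,0,0],"turn":0}]' 40
```

```text
clock: 6.25
position: [0.4819, -0.1402, 0.0937]
ee_rot: [0.002, 0.727, 0.687, 0.002]
contact_force: [5.0, 1.5, 2.0]
width: 0.011
gripper_force: 42.8
```

```bash
python3 -m inch '[{"claw":-0.8,"travel":[0.05,-0.003,0],"turn":0},{"claw":-0.8,"travel":[0.1,-0.006,0],"turn":0},{"claw":-0.8,"travel":[0.15,-0.009,0],"turn":0},{"claw":-0.8,"travel":[0.2,-0.012,0],"turn":0},{"claw":-0.8,"travel":[0.2,-0.012,0],"turn":0}]'
```

```text
clock: 6.75
position: [0.5197, -0.1424, 0.0936]
ee_rot: [0.0, 0.726, 0.687, -0.0]
contact_force: [-2.4, 0.1, 9.3]
width: 0.0115
gripper_force: 43.8
```

```bash
python3 -m inch '[{"claw":-0.8,"travel":[0,0,0],"turn":0},{"claw":-0.8,"travel":[0,0,0],"turn":0},{"claw":-0.8,"travel":[0,0,0],"turn":0}]'
```

```text
clock: 7.05
position: [0.5188, -0.1424, 0.0936]
ee_rot: [-0.0, 0.726, 0.687, -0.0]
contact_force: [-2.3, 0.9, 7.4]
width: 0.0114
gripper_force: 43.7
```

Right: about 2.4 N, so it is the light one and the left is firm. I'll ease the right one back and release it.

```bash
python3 -m inch '[{"claw":-0.8,"travel":[-0.05,0.003,0],"turn":0},{"claw":-0.8,"travel":[-0.1,0.006,0],"turn":0},{"claw":-0.8,"travel":[-0.15,0.009,0],"turn":0},{"claw":-0.8,"travel":[-0.18,0.011,0],"turn":0},{"claw":-0.8,"travel":[-0.18,0.011,0],"turn":0}]'
```

```text
clock: 7.55
position: [0.4822, -0.1402, 0.0936]
ee_rot: [-0.0, 0.726, 0.687, -0.001]
contact_force: [-2.9, 1.3, 7.3]
width: 0.0116
gripper_force: 43.8
```

```bash
python3 -m inch '[{"claw":0.0,"travel":[0,0,0],"turn":0},{"claw":0.3,"travel":[0,0,0],"turn":0},{"claw":0.3,"travel":[0,0,0],"turn":0},{"claw":0.3,"travel":[0,0,0.2],"turn":0},{"claw":0.3,"travel":[0,0,0.4],"turn":0}]'
```

```text
clock: 8.05
position: [0.4824, -0.1396, 0.1719]
ee_rot: [-0.002, 0.726, 0.688, -0.001]
contact_force: [0.2, -0.1, 0.2]
width: 0.0553
gripper_force: 0.0
```

```bash
python3 -m inch '[{"claw":0.3,"travel":[-0.05,0.22,0],"turn":-0.005},{"claw":0.3,"travel":[-0.1,0.45,0],"turn":-0.01},{"claw":0.3,"travel":[-0.15,0.67,0],"turn":-0.015},{"claw":0.3,"travel":[-0.2,0.9,0],"turn":-0.02},{"claw":0.3,"travel":[-0.2,0.9,0],"turn":-0.02}]'
```

```text
clock: 8.55
position: [0.4409, 0.0447, 0.1721]
ee_rot: [-0.002, 0.745, 0.667, 0.0]
contact_force: [-0.8, -0.8, 0.6]
width: 0.0556
gripper_force: 0.0
```

```bash
python3 -m inch '[{"claw":0.3,"travel":[-0.06,0.22,0],"turn":0},{"claw":0.3,"travel":[-0.06,0.44,0],"turn":0},{"claw":0.3,"travel":[-0.06,0.44,0],"turn":0},{"claw":0.3,"travel":[-0.06,0.44,-0.15],"turn":0},{"claw":0.3,"travel":[-0.06,0.44,-0.15],"turn":0}]'; python3 - <<'E'
from rig import imaging
import cv2
i=imaging.get_image("side")[:,:,::-1][120:290,180:400]; j=imaging.get_image("top")[:,:,::-1][130:260,190:360]
a=cv2.resize(i,(450,348),interpolation=2); b=cv2.resize(j,(350,268),interpolation=2)
b=cv2.copyMakeBorder(b,0,80,0,0,0); cv2.imwrite("pics/c5.png",cv2.hconcat([a,b]))
E
```

```text
clock: 9.05
position: [0.4291, 0.1271, 0.1398]
ee_rot: [-0.002, 0.747, 0.665, -0.003]
contact_force: [-1.0, 0.1, 0.9]
width: 0.0558
gripper_force: 0.0
```

View pics/c5.png

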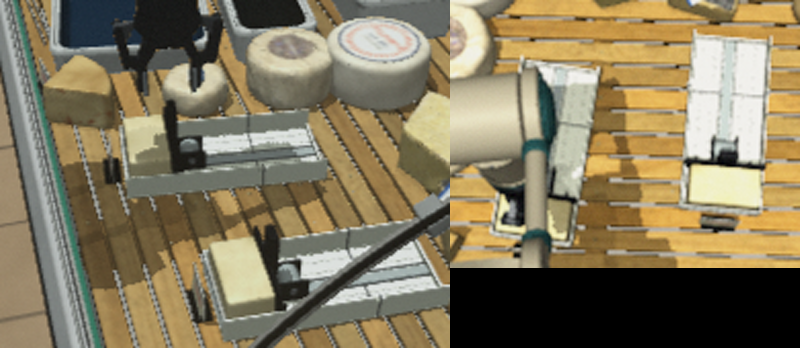

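The right pusher is back on its block, and the fingers straddle the left tab at (171,105) again. I'll go down and grip it.

```bash
python3 -m inch '[{"claw":0.3,"travel":[0,0,-0.12],"turn":0},{"claw":0.3,"travel":[0.005,0.005,-0.23],"turn":0},{"claw":0.3,"travel":[0.005,0.005,-0.23],"turn":0},{"claw":0.3,"travel":[0.005,0.005,-0.23],"turn":0}]'
```

```text
clock: 9.55
position: [0.4331, 0.1284, 0.0971]
ee_rot: [0.0, 0.748, 0.664, 0.0]
contact_force: [-0.1, -0.2, -0.3]
width: 0.0556
gripper_force: 0.0
```

```bash
python3 -m inch '[{"claw":-0.4,"travel":[0,0,0],"turn":0},{"claw":-0.8,"travel":[0,0,0],"turn":0},{"claw":-0.8,"travel":[0,0,0],"turn":0},{"claw":-0.8,"travel":[0,0,0],"turn":0},{"claw":-0.8,"travel":[0,0,0],"turn":0}]' 50
```

```text
clock: 10.05
position: [0.4309, 0.1292, 0.0973]
ee_rot: [-0.001, 0.747, 0.664, -0.001]
contact_force: [-5.2, -0.5, 7.8]
width: 0.0108
gripper_force: 49.1
```

```bash
python3 -m inch '[{"claw":-0.8,"travel":[0.06,-0.007,0],"turn":0},{"claw":-0.8,"travel":[0.12,-0.014,0],"turn":0},{"claw":-0.8,"travel":[0.18,-0.021,0],"turn":0},{"claw":-0.8,"travel":[0.24,-0.028,0],"turn":0},{"claw":-0.8,"travel":[0.3,-0.036,0],"turn":0}]'
```

```text
clock: 10.55
position: [0.4874, 0.1225, 0.0972]
ee_rot: [-0.004, 0.747, 0.664, -0.003]
contact_force: [-11.8, 3.0, 14.6]
width: 0.011
gripper_force: 50.1
```

```bash
python3 -m inch '[{"claw":-0.8,"travel":[0.06,-0.007,0],"turn":0},{"claw":-0.8,"travel":[0.12,-0.014,0],"turn":0},{"claw":-0.8,"travel":[0.18,-0.021,0],"turn":0},{"claw":-0.8,"travel":[0.24,-0.028,0],"turn":0},{"claw":-0.8,"travel":[0.24,-0.028,0],"turn":0}]'; python3 -m inch '[{"claw":-0.8,"travel":[0,0,0],"turn":0},{"claw":-0.8,"travel":[0,0,0],"turn":0}]'
```

```text
clock: 11.05
position: [0.5373, 0.1167, 0.0973]
ee_rot: [-0.003, 0.747, 0.664, -0.002]
contact_force: [-9.8, 1.4, 11.6]
width: 0.0111
gripper_force: 50.0
clock: 11.25
position: [0.5361, 0.1168, 0.0973]
ee_rot: [-0.003, 0.747, 0.664, -0.003]
contact_force: [-9.0, 2.1, 11.4]
width: 0.0116
gripper_force: 49.8
```

```bash
python3 -m inch '[{"claw":-0.8,"travel":[0.03,-0.004,0],"turn":0},{"claw":-0.8,"travel":[0.06,-0.007,0],"turn":0},{"claw":-0.8,"travel":[0.06,-0.007,0],"turn":0},{"claw":-0.8,"travel":[0.06,-0.007,0],"turn":0},{"claw":-0.8,"travel":[0.06,-0.007,0],"turn":0}]'; python3 - <<'E'
from rig import imaging
import cv2
i=imaging.get_image("side")[:,:,::-1]; cv2.imwrite("pics/full6.png",i); cv2.imwrite("pics/c6.png",cv2.resize(i[150:225,230:350],(800,500),interpolation=2))
j=imaging.get_image("top")[:,:,::-1]; cv2.imwrite("pics/d6.png",cv2.resize(j[140:260,200:360],(800,600),interpolation=2))
E
```

```text
clock: 11.75
position: [0.5479, 0.1154, 0.0972]
ee_rot: [-0.003, 0.747, 0.664, -0.003]
contact_force: [-9.5, 1.2, 11.5]
width: 0.0112
gripper_force: 49.8
```

View pics/c6.png

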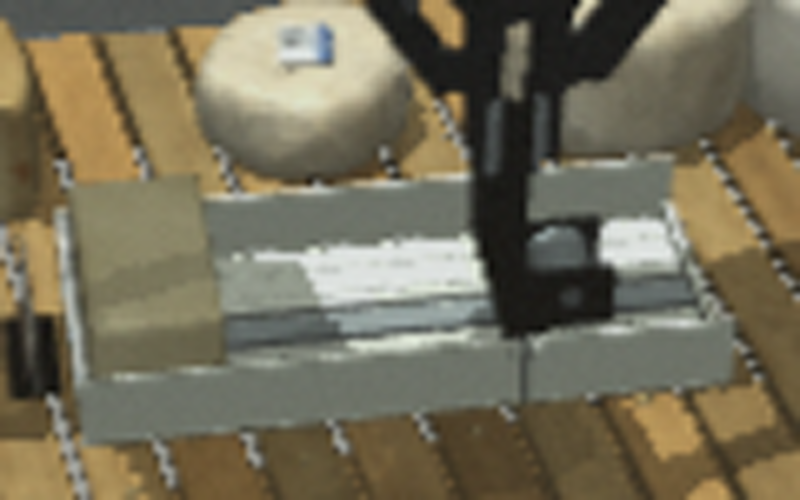

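View pics/d6.png

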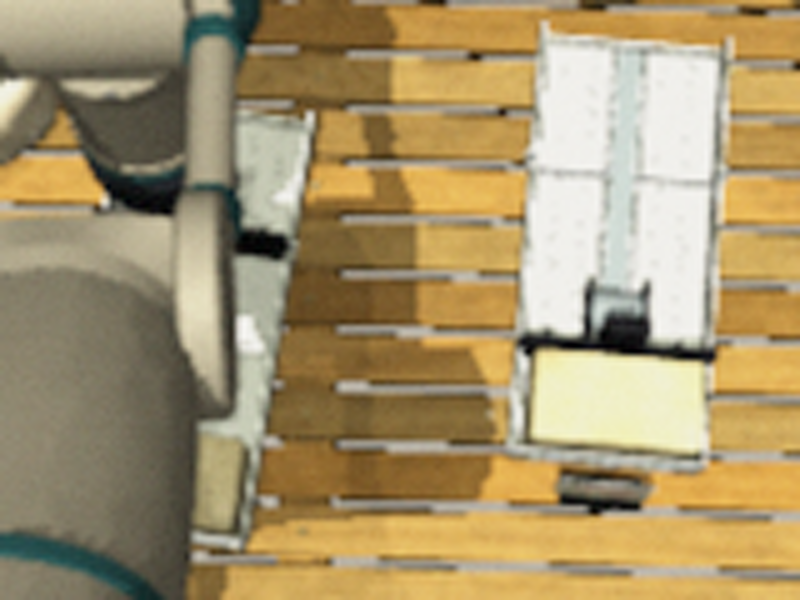

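The top crop shows the right half of the plate at (240–290, 232–257), with the line at about v=251. In the side crop the plate's near lower corner is at (505,335) and the line mark at (522,340). The plate may be a few mm short, so I'll measure how far it really moved from the pictures.

```bash
python3 - <<'E'
from h import *
import cv2
a=cv2.imread("pics/side0.png");b=cv2.imread("pics/full6.png");m=cv2.imread("pics/s3.png")
k=8
up=lambda i:cv2.resize(i,None,fx=k,fy=k,interpolation=cv2.INTER_CUBIC)
x0,y0,w,h=266,186,16,18   # housing side (bolt) of left pusher
T=up(a[y0:y0+h,x0:x0+w])
def find(im,rx,ry,T,x0,y0,w,h):
    r=cv2.matchTemplate(up(im[ry:ry+50,rx:rx+80]),T,cv2.TM_CCOEFF_NORMED);_,v,_,p=cv2.minMaxLoc(r)
    return v,np.array([rx+p[0]/k,ry+p[1]/k])-[x0,y0]
for nm,im in(("s3",m),("now",b)):
    v,s=find(im,260,170,T,x0,y0,w,h)
    for z in(.02,.04):
        c=np.array([274.4,197]);d=ray("side",c+s,z)-ray("side",c,z);print(nm,v,s,z,"disp",d,np.hypot(*d[:2]))
# camera drift check: tray front part
f=find(b,225,165,up(a[190:215,228:244]),228,190,16,25);print("tag",f)
# row profiles about the plate foot and line near wall
g=cv2.cvtColor(b,cv2.COLOR_BGR2GRAY)
for y in range(194,206):print(y,g[y,298:316])
E
```

```text
s3 0.9472878575325012 [12.25  -1.125] 0.02 disp [ 0.03411619 -0.00416682  0.        ] 0.034369705834182064
s3 0.9472878575325012 [12.25  -1.125] 0.04 disp [ 0.0332817 -0.0040649  0.       ] 0.03352901844211458
now 0.9394658207893372 [41.125 -3.875] 0.02 disp [ 0.11544798 -0.01365441  0.        ] 0.1162526510423025
now 0.9394658207893372 [41.125 -3.875] 0.04 disp [ 0.11262411 -0.01332042  0.        ] 0.11340909635791838
tag (0.83687424659729, array([0.125, 0.   ]))
194 [111 124 118 109 111  72  36  28  27  26  25  25  26  24  26  29  51  57]
195 [151 154 156 156 153 102  43  26  26  26  27  27  26  25  29  26  42  53]
196 [163 161 161 122 108  95  48  26  25  27  29  25  26  28  27  26  30  32]
197 [160 160 123  98  93  90  53  28  27  25  26  26  26  28  27  25  28  27]
198 [121 110  88  71  63  63  54  36  24  26  26  25  27  26  29  26  36  41]
199 [124 162 173 137 123 122 121  62  26  25  27  27  27  29  76 111  97 112]
200 [210 214 166 133 130 132 126  66  42  55  46 102 108 146 141 138 130 128]
201 [149 159 150 163 146 139 128 119 113 111  87 109 168 142 120 117 116 116]
202 [106 117 117 124 119 117 116 114 102 111  89  87 135 122 111 112 112 112]
203 [111 111 112 111 113 113 113 114 100 107  76  80 107 113 112 110 112 113]
204 [111 112 111 111 112 113 113 114 110 109  74  97 111 113 113 111 111 111]
205 [113 112 112 112 112 112 112 112 111 112  73 100 111 112 113 112 114 112]
```

```bash
python3 - <<'E'
from h import *
import cv2
h=np.radians(-7);e=np.array([np.cos(h),np.sin(h)])
g=cv2.cvtColor(cv2.imread("pics/d6.png"),cv2.COLOR_BGR2GRAY)
for v in range(222,268,5):print(v,g[v,232:312:5])
# side: plate foot vs line on near wall
for z in(.034,.037):print("side gap",z,(ray("side",(308.0,200.3),.034)-ray("side",(305.2,199.6),z))[:2]@e)
# second template: inner housing/plate upper part, plus whole pusher below the tab
a=cv2.imread("pics/side0.png");b=cv2.imread("pics/full6.png");k=8
up=lambda i:cv2.resize(i,None,fx=k,fy=k,interpolation=cv2.INTER_CUBIC)
for x0,y0,w,hh,z in((268,185,13,17,.025),(272,192,9,11,.02),(265,196,16,9,.015)):
    r=cv2.matchTemplate(up(b[175:215,295:335]),up(a[y0:y0+hh,x0:x0+w]),cv2.TM_CCOEFF_NORMED);_,v,_,p=cv2.minMaxLoc(r)
    s=np.array([295+p[0]/k-x0,175+p[1]/k-y0]);c=np.array([x0+w/2,y0+hh/2])
    print(v,s,(ray("side",c+s,z)-ray("side",c,z))[:2]@e)
E
```

```text
222 [ 53  40 124 173 177 174 177 180 185 197 196 180 144 113  94 100]
227 [ 60  41  86 116 120 126 118 138 181 199 195 179 137  99 103 108]
232 [ 61  39  35  34  39  53  35  78 121 131 139 160 133  89  98 101]
237 [ 57  38   8   3  15  11  12  11  22  26  40 101 112  83  96  91]
242 [ 57  27   9   6  11   3   7   7   8   7  12  69 132 133  99 100]
247 [ 55  20   8   4   5   8   6  11   7  14   5  52 109 119 104 101]
252 [ 73  49  32  28  24   9  12   4  10   9  34  91 118 108  98  96]
257 [ 93 125 136 138 134 114  95  81  43  26  69 113 116  99  96  95]
262 [107 159 171 174 172 163 159 150 143 136 146 130  86  76  88  87]
267 [100 155 173 175 172 172 173 172 175 174 186 153  82  69  77  76]
side gap 0.034 0.006941059514203277
side gap 0.037 0.007693827336459218
0.9359856843948364 [40.875 -3.75 ] 0.11583417857817557
0.9066125154495239 [40.875 -4.   ] 0.11557146413358999
0.9736517667770386 [41.625 -4.   ] 0.11732536660262458
```

```bash
python3 - <<'E'
import cv2,numpy as np
a=cv2.imread("pics/side0.png");b=cv2.imread("pics/full6.png")
x=cv2.resize(a[180:210,255:325],(790,300),interpolation=0);y=cv2.resize(b[180:210,255:325],(790,300),interpolation=0)
cv2.imwrite("pics/z.png",cv2.vconcat([x,y]))
E
```

```text
(no output)
```

View pics/z.png

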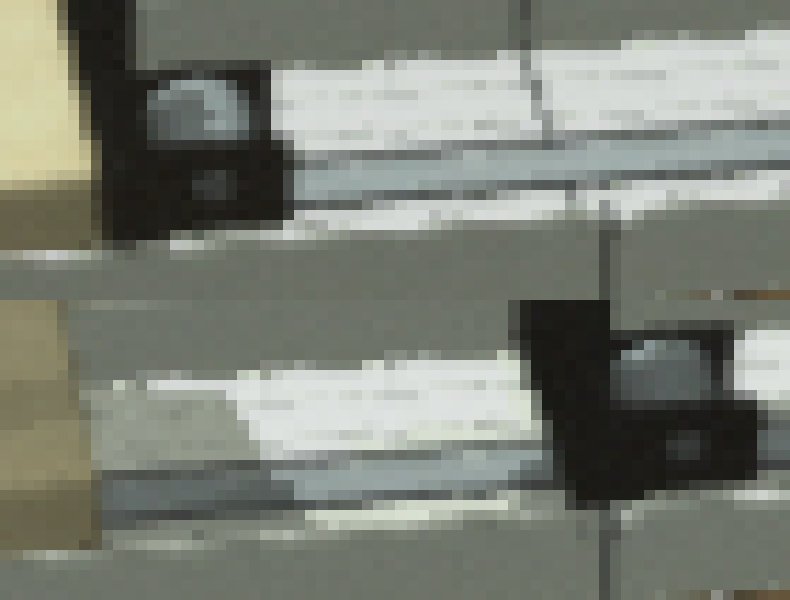

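From the pictures the pusher has moved about 116–117 mm, against 117.9 mm at the TCP. The 1–2 mm difference fits a little give in the fingers, so I'll add about 1.2 mm and settle.

```bash
python3 -m inch '[{"claw":-0.8,"travel":[0.006,-0.001,0],"turn":0},{"claw":-0.8,"travel":[0.006,-0.001,0],"turn":0},{"claw":-0.8,"travel":[0.006,-0.001,0],"turn":0},{"claw":-0.8,"travel":[0.006,-0.001,0],"turn":0},{"claw":-0.8,"travel":[0.006,-0.001,0],"turn":0}]' && python3 -c "
from rig import ticket;print(ticket.sign_off())"
```

```text
clock: 12.35
position: [0.5488, 0.1153, 0.0972]
ee_rot: [-0.003, 0.747, 0.664, -0.003]
contact_force: [-11.6, 1.7, 11.8]
width: 0.011
gripper_force: 49.8
the job is handed in; nothing more can be done
None
```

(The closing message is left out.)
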